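# Put the reagent containers away in their fitted stands

### The job

After the water test, put the four brown reagent containers away: set each one upright and fully down in the white stand whose recess has its outline - the wide jar in the large round recess, the slim vial in the small round one, the square bottle in the square one and the flat bottle in the oblong one. Set them down rather than dropping them, do not tip any of them over, and leave the two clear cups where they stand.

Things in the scene. Friction and masses are not known exactly. Their poses are not given: they have to be found in the camera images.
- jar: Wide squat round jar: body 56 mm diameter, 46 mm high, with a 52 mm diameter cap above it, 60 mm high in all. Loose, upright on the table at the start; dark brown with a pale label band and a black cap, 0.04 to 0.23 kg. Origin: centre of its underside; z up.
- vial: Slim round vial: body 28 mm diameter, 64 mm high, with a 22 mm diameter cap above it, 82 mm high in all. Loose, upright on the table at the start; dark brown with a pale label band and a black cap, 0.04 to 0.23 kg. Origin: centre of its underside; z up.
- square_bottle: Bottle of square section: body 42 x 42 mm, 60 mm high, its flat sides facing its own x and y, with a 26 mm round cap above it, 80 mm high in all. Loose, upright on the table at the start; dark brown with a pale label band and a black cap, 0.04 to 0.23 kg. Origin: centre of its underside; z up.
- flat_bottle: Flat bottle of oblong section: body 60 mm along its own x, 26 mm along its own y, 60 mm high, with a 22 mm round cap above it, 80 mm high in all. Loose, upright on the table at the start; dark brown with a pale label band and a black cap, 0.04 to 0.23 kg. Origin: centre of its underside; z up.
- stand_large_round: Fixed white block, 92 x 92 mm, 24 mm high, on the table, with a recess 12 mm deep in its top (recess floor, dark, 12 mm above the table), centred in the block: a round recess 74 mm in diameter. Origin: centre of its underside; z up.
- stand_small_round: Fixed white block, 92 x 92 mm, 24 mm high, on the table, with a recess 12 mm deep in its top (recess floor, dark, 12 mm above the table), centred in the block: a round recess 46 mm in diameter. Origin: centre of its underside; z up.
- stand_square: Fixed white block, 92 x 92 mm, 24 mm high, on the table, with a recess 12 mm deep in its top (recess floor, dark, 12 mm above the table), centred in the block: a square recess 60 x 60 mm, sides along its own x and y. Origin: centre of its underside; z up.
- stand_oblong: Fixed white block, 92 x 92 mm, 24 mm high, on the table, with a recess 12 mm deep in its top (recess floor, dark, 12 mm above the table), centred in the block: an oblong (rectangular) recess 76 mm along its own x and 42 mm along its own y. Origin: centre of its underside; z up.
- cup_a: Clear plastic measuring cup, empty, loose, 54 mm wide at the rim, 45 mm high, 30 g; stands among the containers and is to be left alone. Origin: centre of its underside; z up.
- cup_b: A second clear cup like cup_a, also to be left alone. Origin: centre of its underside; z up.

How it is judged:
By the outcome, as a careful person would: the job done as asked, in the order asked, and still so for the second after the job is handed in, with the robot touching nothing.
It also fails if it takes over 96 s, if anything falls off the work surface, if the arm or the gripper's body presses on something with over 40 N, if the wrist force passes 120 N, or if a joint passes its speed limit or range.

### The arm

A 7-joint arm with a two-finger parallel gripper is mounted at the origin on the work surface. World frame = base frame: x ahead of the robot, y to its left, z up, the work surface at z = 0. Lengths are in mm, angles in rad, forces in N, time in s.
With the tool pointing down it reaches from about 400 to 850 mm from the base axis. Payload 10.4 kg.
Tool frame: the origin (TCP) lies on the mounting face of the last link; the fingertips stand 173 mm ahead of it and the grasp point (between the pads) lies 155 mm ahead of it (r.tip_extent is the distance from the TCP to the fingertips, in mm); z points along the fingers, y is the direction in which the jaws open and shut (so a half turn about z gives the same grasp; the last joint's range is limited). The gripper opens to 85 mm and grips with 20 to 120 N. Pads are 22 mm wide; open, the fingers measure 114 mm over their backs; the gripper's body (76 mm by 85 mm) begins 54 mm behind the grasp point. The pads swing forward as they close: fully open they stand 13 mm farther back than shut.
Start: joints at [1.148, 0.332, -0.065, 1.46, 0.022, 1.35, -0.088], TCP at [243.285, -575.712, 404.738] pointing down, gripper open.
Joint ranges: [-2.6, 2.6], [-0.5, 2.12], [-1.47, 1.34], [0.16, 2.42], [-1.27, 4.41], [0.06, 2.06], [-2.6, 2.6]. Speed limits (rad/s): [2.22, 2.22, 2.79, 2.79, 3.14, 3.14, 3.14].

### API

Orientations are given as a unit quaternion [x, y, z, w].
In Python, from cell import r, grab_frame, camera_info, models gives the robot as it stands.
- The arm moves only by the tool apply_moves, never from a script. Its argument "series" is text: rows parted by semicolons, each of 5 numbers parted by spaces: the gripper command: -1 is fully open, 1 is shut, values between are in proportion, then the shift along the world's x, y, z in m, then the turn about the world's z in rad. In form: hand x y z roll; .... A call has 1 to 10 rows; each row shifts and turns the commanded pose from where the row before left it; what a row does not reach is not made up. A row lasts 1/10 s, in which the tool goes at most 50 mm and 8.59 degrees, less where a joint would pass 70% of its speed; a pose out of reach is approached as far as the arm can. A call with a gripper value outside its range is refused whole. The fingers move at their own pace and stop on an object; the grip force is fixed at half the most. Time passes only in rows, so rows that do not move let the fingers close. It gives the time, the measured TCP pose, the force and the opening at its end, in the units of the state.
- r.get_obs(): the state, without advancing time (a new reading comes with each control period).
- grab_frame(name): name is "scene" or "top"; returns the picture (400x640x3 uint8, red, green, blue); there is no depth.
- camera_info(name): a dict with "fov_y" (degrees; the focal length in pixels is half the picture's height over the tangent of half this angle, whatever the lens; pixels are square), "cx", "cy" (the principal point, pixels), "D" ([k1, k2, p1, p2, k3] as OpenCV has them; the pictures are not rectified), "pose" (4x4, takes a point from camera to world coordinates). Camera axes: x right, y down, z forward; pixel columns grow to the right and rows downward; lengths in mm; the calibration is good to about 2 mm. A picture is of the moment at which its call begins. camera_info takes no time and is no camera call.
- r.hand_in(): hands the job in, once; it reports no verdict.
Trained networks look in the newest picture that a camera, given by its name, has taken for a name from the list of things; names that differ only in an ending like _2 or _b are one class to them, and where a whole thing is asked for, a point or a joint stands for the part that bears it (a point fixed in the world has none). Each returns a list of dicts, best first, with "p" (0 to 1); they miss things now and then, are a little off and sometimes report something else, mostly with a low value. They report only what shows in the picture. A call takes as long as a camera call.
- models.cut_out(camera, target): "mask" (400x640 bool, what is visible of it) and "bbox" ([left, top, width, height] in pixels, round what is visible of it).
- models.spot_point(camera, target): "centre" ([column, row] in pixels: a listed point, or the origin of a listed thing).
The state is a dict: "t": time; "joint_positions": joint angles; "qd": joint speeds; "joint_efforts": joint torques, N m; "eef_pos": TCP position; "tool_rot": TCP orientation; "ft_force": force on the tool from outside, world axes, zero at the start; "wrist_torque": the same for the moment, N m; "gripper_width": finger opening in mm.
Only numpy, scipy, OpenCV 4.12 (cv2) and the standard library are available. Lean on these libraries where they do the work, as an engineer would, in place of code of your own. Each camera call takes 0.05 s, during which the arm holds its last target.

## Working session

There is one attempt and no reset: what is moved stays moved. The work goes in short steps, Python scripts to look and compute and a tool call to move; the robot and the scene stay as the last step left them, time stands still between calls to the robot, and variables do not carry over. Pictures are saved under pics/ and viewed, and the job is handed in when it is done.

Besides the shell and the picture viewer there is one more tool, called as a command line: name --argument value ..., lists and objects as JSON in quotes. apply_moves: Moves the arm, as the interface text tells. Its arguments: {"type":"object","properties":{"series":{"type":"string"}},"required":["series"]}

```bash
ls; mkdir -p pics; python3 - <<'E'
from cell import r, grab_frame, camera_info, models
import cv2
for n in ("scene","top"):
    im=grab_frame(n); cv2.imwrite(f"pics/{n}0.png",im[:,:,::-1]); print(n,camera_info(n))
o=r.get_obs(); print({k:o[k] for k in("t","eef_pos","tool_rot","ft_force","gripper_width")})
E
```

```text
pics
scene {'fov_y': 56.935487256357746, 'cx': 316.02823923891583, 'cy': 196.45715140235194, 'D': array([-0.00121651,  0.        ,  0.        ,  0.        ,  0.        ]), 'pose': array([[ 3.06959325e-01,  5.44167180e-01, -7.80806027e-01,
         1.28409398e+03],
       [ 9.51574577e-01, -1.61012328e-01,  2.61879466e-01,
        -2.43070850e+02],
       [ 1.67868141e-02, -8.23381509e-01, -5.67239890e-01,
         5.63689831e+02],
       [ 0.00000000e+00,  0.00000000e+00,  0.00000000e+00,
         1.00000000e+00]])}
top {'fov_y': 51.64692470481128, 'cx': 317.7415744993811, 'cy': 206.35194170582204, 'D': array([-0.0779952,  0.       ,  0.       ,  0.       ,  0.       ]), 'pose': array([[ 1.92441274e-02, -9.83593738e-01,  1.79368396e-01,
         3.62936520e+02],
       [-9.99784368e-01, -2.03313899e-02, -4.22510324e-03,
         3.89804641e+00],
       [ 7.80259388e-03, -1.79248410e-01, -9.83772904e-01,
         9.34170072e+02],
       [ 0.00000000e+00,  0.00000000e+00,  0.00000000e+00,
         1.00000000e+00]])}
{'t': 0.1, 'eef_pos': array([ 243.23970403, -575.60982763,  404.00062297]), 'tool_rot': array([ 9.80082119e-01,  1.98591662e-01, -1.57938609e-04, -6.05231875e-04]), 'ft_force': array([-0.4958266 ,  0.32984463, -0.6746864 ]), 'gripper_width': 85.50204243590363}
```

View pics/scene0.png

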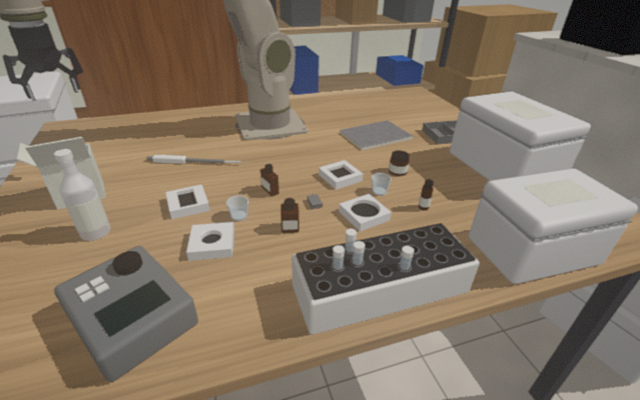

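View pics/top0.png

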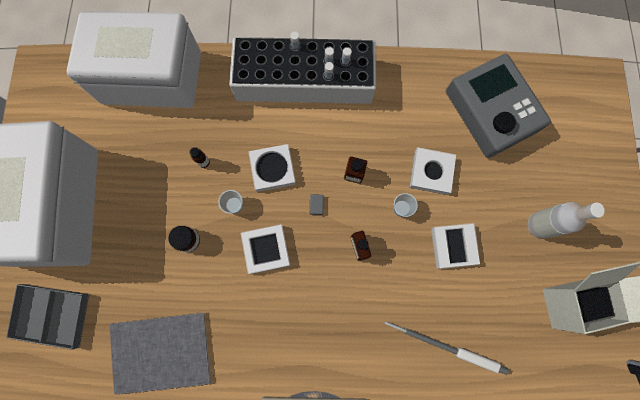

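```bash
cat > h.py <<'E'
import numpy as np, cv2, pickle
from scipy.optimize import minimize
from cell import r, grab_frame, camera_info, models
CI={n:camera_info(n) for n in("scene","top")}
def proj(n,P):
    c=CI[n]; f=200/np.tan(np.radians(c["fov_y"]/2))
    K=np.array([[f,0,c["cx"]],[0,f,c["cy"]],[0,0,1.]]); T=np.linalg.inv(c["pose"])
    q,_=cv2.projectPoints(np.asarray(P,float).reshape(-1,3),cv2.Rodrigues(T[:3,:3])[0],T[:3,3],K,c["D"]); return q.reshape(-1,2)
def circ(d,z): a=np.linspace(0,2*np.pi,32,endpoint=False); return np.c_[d/2*np.cos(a),d/2*np.sin(a),0*a+z]
def box(x,y,z): return np.array([[sx*x/2,sy*y/2,z] for sx,sy in((1,1),(1,-1),(-1,-1),(-1,1))])
G={'jar':[(circ(56,0),circ(56,46)),(circ(52,46),circ(52,60))],
'vial':[(circ(28,0),circ(28,64)),(circ(22,64),circ(22,82))],
'square_bottle':[(box(42,42,0),box(42,42,60)),(circ(26,60),circ(26,80))],
'flat_bottle':[(box(60,26,0),box(60,26,60)),(circ(22,60),circ(22,80))],
'cup_a':[(circ(40,0),circ(54,45))]}
for s in('large_round','small_round','square','oblong'): G['stand_'+s]=[(box(92,92,0),box(92,92,24))]
def render(n,parts,x,y,yaw,z=0,S=4,roi=None):
    m=np.zeros((roi[3]*S,roi[2]*S),np.uint8); c,s=np.cos(yaw),np.sin(yaw); R=np.array([[c,-s,0],[s,c,0],[0,0,1]])
    for p in parts:
        q=proj(n,np.vstack(p)@R.T+[x,y,z]); q=(q+0.5-np.array(roi[:2]))*S
        cv2.fillConvexPoly(m,cv2.convexHull((q*16).astype(np.int32)),1,shift=4)
    return cv2.resize(m.astype(np.float32),(roi[2],roi[3]),interpolation=cv2.INTER_AREA)
def unproj(n,uv,z):
    c=CI[n]; f=200/np.tan(np.radians(c["fov_y"]/2))
    K=np.array([[f,0,c["cx"]],[0,f,c["cy"]],[0,0,1.]])
    u=cv2.undistortPoints(np.array([[uv]],float),K,c["D"])[0,0]; d=c["pose"][:3,:3]@[u[0],u[1],1]; o=c["pose"][:3,3]
    return (o+d*(z-o[2])/d[2])[:2]
def fit(name,masks,z=0,x0=None):
    """masks {cam:mask}; returns x,y,yaw,score"""
    rois={}
    for n,m in masks.items():
        ys,xs=np.nonzero(m); rois[n]=(xs.min()-15,ys.min()-15,xs.max()-xs.min()+31,ys.max()-ys.min()+31)
    def cost(p):
        t=0
        for n,m in masks.items():
            a=rois[n]; x0_,y0_=max(a[0],0),max(a[1],0); a=(x0_,y0_,min(a[0]+a[2],640)-x0_,min(a[1]+a[3],400)-y0_)
            R=render(n,G[name],p[0],p[1],p[2]/20,z,roi=a); M=m[a[1]:a[1]+a[3],a[0]:a[0]+a[2]]
            t+=1-np.minimum(R,M).sum()/np.maximum(R,M).sum()
        return t/len(masks)
    if x0 is None:
        n='top' if 'top' in masks else list(masks)[0]; ys,xs=np.nonzero(masks[n]); x0=unproj(n,(xs.mean(),ys.mean()),25+z)
    best=None
    yaws=[0] if name in('jar','vial','cup_a') else np.arange(0,np.pi if name=='flat_bottle' else np.pi/2,np.pi/8)
    for yw in yaws:
        s=np.array([[x0[0],x0[1],yw*20],[x0[0]+12,x0[1],yw*20],[x0[0],x0[1]+12,yw*20],[x0[0],x0[1],yw*20+5]])
        q=minimize(cost,s[0],method='Nelder-Mead',options=dict(initial_simplex=s,xatol=.05,fatol=1e-4,maxiter=200))
        if best is None or q.fun<best.fun: best=q
    return best.x[0],best.x[1],best.x[2]/20,1-best.fun
E
cat > see.py <<'E'
from h import *
for n in CI: grab_frame(n)
D={}
for name in G:
    for n in CI:
        L=models.cut_out(n,name); D[name,n]=L
        print(name,n,[(round(d['p'],2),[int(v) for v in d['bbox']],int(d['mask'].sum())) for d in L])
pickle.dump(D,open('d.pkl','wb'))
E
python3 see.py
python3 - <<'E'
from h import *
D=pickle.load(open('d.pkl','rb'))
for k in G:
    ms={n:D[k,n][0]['mask'] for n in CI if D[k,n]}
    if ms: print(k,np.round(fit(k,ms),3))
    for n in ms: print('   ',n,np.round(fit(k,{n:ms[n]}),3))
E
```

```text
jar scene [(0.96, [389, 152, 18, 21], 456)]
jar top [(0.94, [166, 230, 33, 22], 625)]
vial scene [(0.59, [419, 182, 17, 30], 315)]
vial top [(0.75, [186, 146, 23, 21], 249)]
square_bottle scene [(0.79, [280, 198, 18, 31], 600)]
square_bottle top [(0.95, [343, 156, 23, 26], 431)]
flat_bottle scene []
flat_bottle top [(0.6, [350, 228, 20, 30], 389)]
cup_a scene [(0.79, [370, 173, 24, 21], 383), (0.66, [230, 198, 16, 20], 462), (0.36, [318, 158, 41, 30], 830)]
cup_a top [(0.78, [390, 193, 27, 23], 467), (0.7, [217, 186, 26, 28], 496)]
stand_large_round scene [(0.76, [339, 192, 50, 40], 1240)]
stand_large_round top [(0.67, [248, 146, 48, 42], 1691), (0.37, [431, 224, 50, 44], 1823)]
stand_small_round scene [(0.91, [188, 220, 47, 40], 1553), (0.74, [371, 172, 19, 23], 368)]
stand_small_round top [(0.82, [410, 146, 46, 49], 1764)]
stand_square scene [(0.94, [315, 158, 46, 28], 851)]
stand_square top [(0.8, [239, 223, 47, 50], 1775)]
stand_oblong scene [(0.78, [169, 183, 36, 34], 1037)]
stand_oblong top [(0.93, [429, 225, 49, 40], 1737), (0.69, [345, 156, 19, 27], 443)]
jar [4.50478e+02 2.9
[... 794 characters left out ...]
ge_round [620.551 108.701   1.795   0.959]
    scene [6.21708e+02 1.06999e+02 2.25000e-01 9.65000e-01]
    top [6.20041e+02 1.09346e+02 2.20000e-01 9.68000e-01]
stand_small_round [ 621.88  -264.827    1.403    0.966]
    scene [ 6.21885e+02 -2.65136e+02 -1.57000e-01  9.71000e-01]
    top [ 6.21564e+02 -2.64337e+02 -1.77000e-01  9.64000e-01]
stand_square [4.32594e+02 1.15737e+02 2.36000e-01 9.57000e-01]
    scene [4.34037e+02 1.14405e+02 2.15000e-01 9.57000e-01]
    top [4.32280e+02 1.16045e+02 2.38000e-01 9.69000e-01]
stand_oblong [ 448.383 -310.643    1.686    0.951]
    scene [ 4.48801e+02 -3.11199e+02  1.19000e-01  9.55000e-01]
    top [ 4.47871e+02 -3.09875e+02  1.24000e-01  9.54000e-01]
```

```bash
python3 - <<'E'
from h import *
D=pickle.load(open('d.pkl','rb'))
for n,i in(('scene',1),('top',1)): print('cup2',n,np.round(fit('cup_a',{n:D['cup_a',n][i]['mask']}),2))
def overlay(im,n,k,p):
    c,s=np.cos(p[2]),np.sin(p[2]);R=np.array([[c,-s,0],[s,c,0],[0,0,1]])
    for a,b in G[k]:
        for e in(a,b): cv2.polylines(im,[(((proj(n,e@R.T+[p[0],p[1],0])+.5)*6-off*6)*16).astype(int)],True,(0,255,0),1,shift=4)
P={'flat_bottle':(441.9,-94.4,.303),'square_bottle':(612.8,-81.5,1.323-1.571)}
tiles=[]
for k in P:
    for n in('scene','top'):
        im=cv2.imread(f'pics/{n}0.png'); c=proj(n,[[P[k][0],P[k][1],40]])[0].astype(int); off=c-25
        z=cv2.resize(im[off[1]:off[1]+50,off[0]:off[0]+50],None,fx=6,fy=6,interpolation=cv2.INTER_NEAREST); overlay(z,n,k,P[k]); tiles.append(z)
cv2.imwrite('pics/ov.png',np.vstack([np.hstack(tiles[:2]),np.hstack(tiles[2:])])[:600])
E
```

```text
cup2 scene [ 5.3493e+02 -1.9261e+02  1.2000e-01  9.5000e-01]
cup2 top [5.3269e+02 1.9301e+02 1.6000e-01 9.5000e-01]
```

View pics/ov.png

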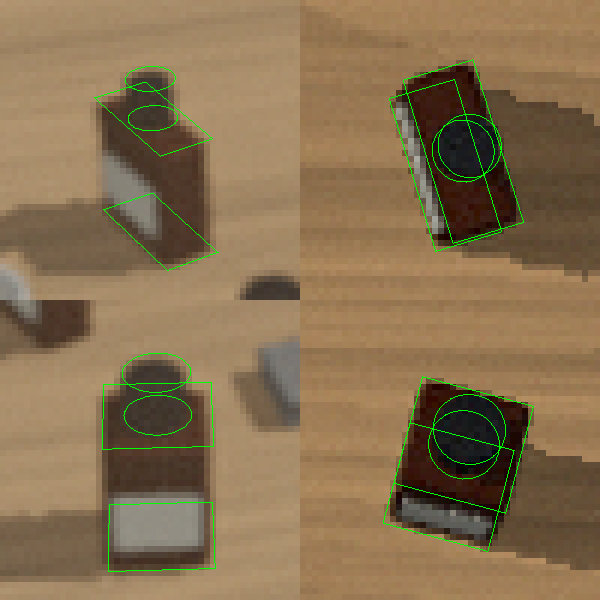

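apply_moves --series "-1 0.021 0.04 0 -0.02;-1 0.021 0.04 0 -0.02;-1 0.021 0.04 0 -0.02;-1 0.021 0.04 0 -0.02;-1 0.021 0.04 0 -0.02;-1 0.021 0.04 0 -0.02;-1 0.021 0.04 0 -0.02;-1 0.021 0.04 0 -0.02;-1 0.021 0.04 0 -0.02;-1 0.021 0.04 0 -0.02"

```text
t: 2.1
eef_pos: [453.8, -173.9, 405.1]
tool_rot: [0.995, 0.099, 0.0, 0.0]
ft_force: [0.8, -1.1, 1.2]
gripper_width: 85.8
```

apply_moves --series "-1 0 0.046 -0.008 0;-1 0 0.046 -0.008 0;-1 0 0.046 -0.008 0;-1 0 0.046 -0.008 0;-1 0 0.046 -0.008 0;-1 0 0.046 -0.008 0;-1 0 0.046 -0.008 0;-1 0 0.046 -0.008 0;-1 0 0.046 -0.008 0;-1 -0.003 0.046 -0.008 0"

```text
t: 3.1
eef_pos: [450.4, 285.9, 324.6]
tool_rot: [0.995, 0.099, 0.0, -0.0]
ft_force: [0.5, -0.9, 1.6]
gripper_width: 85.6
```

```bash
python3 - <<'E'
from h import *
o=r.get_obs(); print(np.round(o['joint_positions'],2),o['eef_pos'],o['t'])
E
```

```text
[ 0.07  0.29 -0.83  1.77  0.23  1.18 -2.2 ] [450.35350607 285.87166416 324.62977814] 3.1
```

apply_moves --series "-1 0 0.008 -0.022 0;-1 0 0 -0.03 0;-1 0 0 -0.03 0;-1 0 0 -0.03 0;-1 0 0 -0.02 0;-1 0 0 -0.01 0;-1 0 0 0 0"

```text
t: 3.8
eef_pos: [450.0, 292.1, 181.9]
tool_rot: [0.995, 0.1, -0.001, 0.0]
ft_force: [-0.7, 0.5, -0.1]
gripper_width: 85.5
```

```bash
python3 - <<'E'
from h import *
im=grab_frame('scene'); t=grab_frame('top')
a=cv2.resize(im[90:240,300:500],(800,600))[:,:,::-1]; cv2.imwrite('pics/j1.png',a)
E
```

```text
(no output)
```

View pics/j1.png

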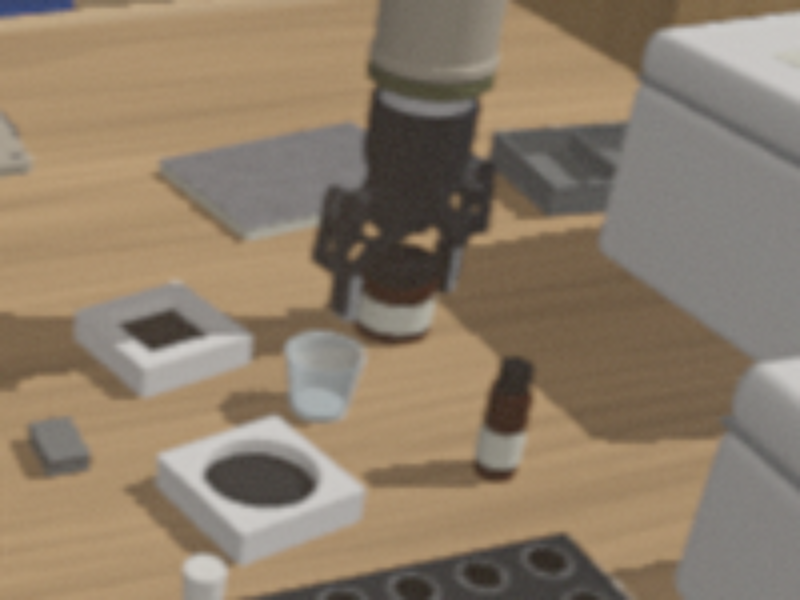

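The open fingers straddle the jar (about pixel 400,165 in the scene picture), with nothing else near them. I'll close now.

apply_moves --series "1 0 0 0 0;1 0 0 0 0;1 0 0 0 0;1 0 0 0 0;1 0 0 0 0;1 0 0 0 0;1 0 0 0 0"

```text
t: 4.6
eef_pos: [450.7, 292.6, 184.0]
tool_rot: [0.995, 0.1, 0.001, -0.0]
ft_force: [-1.1, -1.7, 8.7]
gripper_width: 54.6
```

apply_moves --series "1 0 0 0.01 0;1 0 0 0.02 0;1 0 0 0.03 0;1 0 0 0.03 0;1 0 0 0.03 0;1 0 0 0 0"

```text
t: 5.2
eef_pos: [450.9, 293.3, 307.4]
tool_rot: [0.995, 0.1, 0.003, -0.001]
ft_force: [0.9, 0.7, -1.7]
gripper_width: 54.6
```

```bash
cat > z.py <<'E'
import sys
from h import *
n,x,y,z,out=sys.argv[1],*map(float,sys.argv[2:5]),sys.argv[5]
im=grab_frame(n); c=proj(n,[[x,y,z]])[0].astype(int); x0=min(max(c[0]-80,0),480); y0=min(max(c[1]-60,0),280)
print('crop origin',x0,y0,'scale 5'); cv2.imwrite('pics/'+out,cv2.resize(im[y0:y0+120,x0:x0+160],(800,600))[:,:,::-1])
E
python3 z.py scene 450 294 120 j2.png
```

```text
crop origin 323 74 scale 5
```

View pics/j2.png

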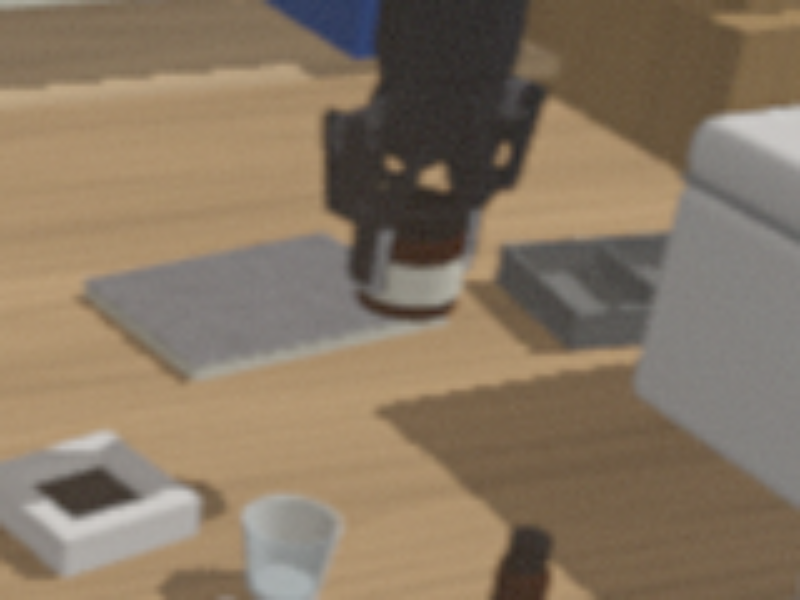

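The jar is held upright, but the fingertips sit only about 10 mm above its underside, which would meet the stand rim. I'll set it back down and regrip higher.

apply_moves --series "1 0 0 -0.03 0;1 0 0 -0.03 0;1 0 0 -0.03 0;1 0 0 -0.02 0;1 0 0 -0.008 0;1 0 0 -0.002 0;1 0 0 0 0"

```text
t: 5.95
eef_pos: [450.1, 292.2, 183.1]
tool_rot: [0.995, 0.1, -0.0, 0.001]
ft_force: [-2.4, -1.8, 5.9]
gripper_width: 54.8
```

apply_moves --series "-1 0 0 0 0;-1 0 0 0 0;-1 0 0 0 0;-1 0 0 0.006 0;-1 0 0 0.006 0;1 0 0 0 0;1 0 0 0 0;1 0 0 0 0;1 0 0 0 0;1 0 0 0 0"

```text
t: 6.95
eef_pos: [450.5, 292.4, 195.3]
tool_rot: [0.995, 0.1, 0.0, 0.0]
ft_force: [-1.8, -2.1, 8.3]
gripper_width: 54.3
```

apply_moves --series "1 0 0 0.015 0;1 0 0 0.03 0;1 0 0 0.035 0;1 0.02 -0.02 0.02 0;1 0.03 -0.032 0 0;1 0.03 -0.033 0 0;1 0.03 -0.033 0 0;1 0.03 -0.033 0 0;1 0.03 -0.033 0 0;1 0 0 0 0"

```text
t: 7.95
eef_pos: [623.6, 101.1, 294.6]
tool_rot: [0.995, 0.095, 0.0, 0.001]
ft_force: [-1.6, 0.1, -1.6]
gripper_width: 53.8
```

```bash
python3 z.py scene 620 108 80 j3.png; python3 z.py top 620 108 80 j3t.png
```

```text
crop origin 286 128 scale 5
crop origin 188 98 scale 5
```

View pics/j3.png

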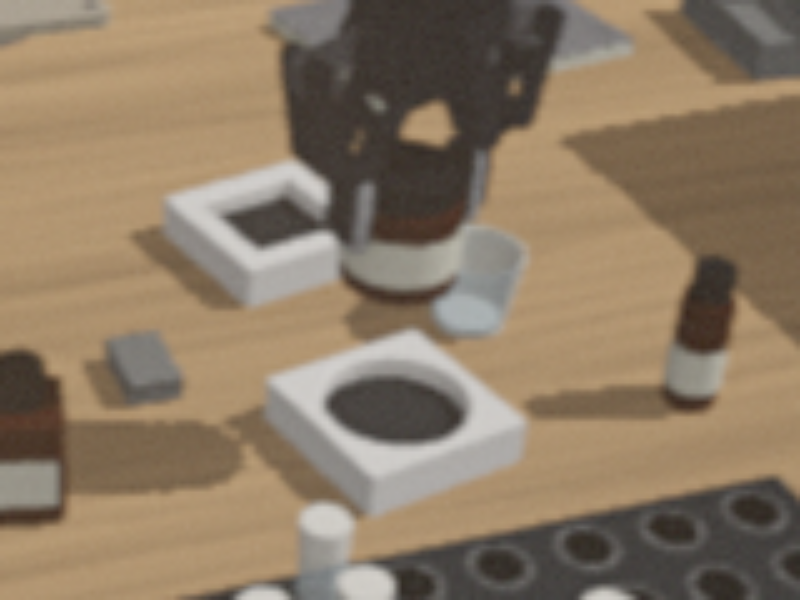

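View pics/j3t.png

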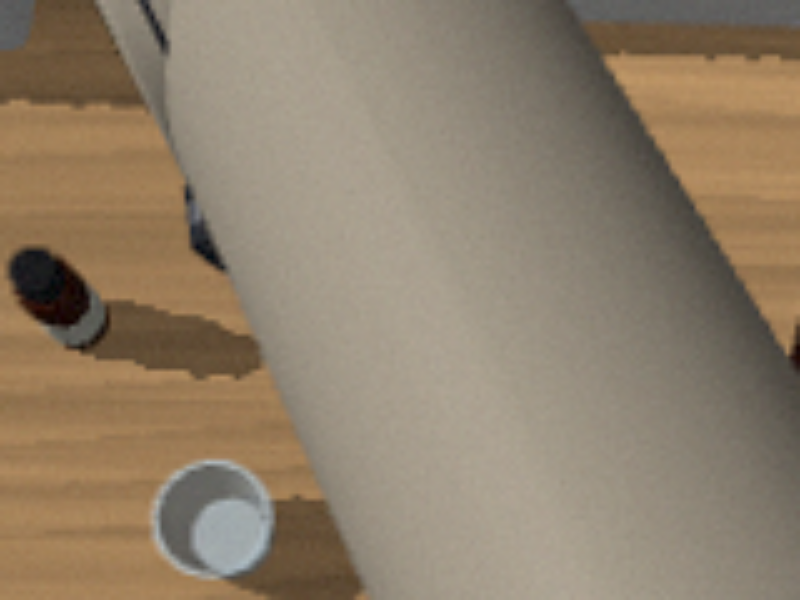

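apply_moves --series "1 0 0 0 0;1 0 0 0 0"

```text
t: 8.25
eef_pos: [619.6, 109.7, 295.2]
tool_rot: [0.995, 0.101, 0.0, -0.0]
ft_force: [1.0, 0.3, -1.2]
gripper_width: 54.2
```

Settled on target. Now I'll lower the jar: floor contact is expected at a TCP height of about 207.

apply_moves --series "1 0 -0.001 -0.02 0;1 0.001 0 -0.025 0;1 0 0 -0.02 0;1 0 0 -0.01 0;1 0 0 -0.006 0;1 0 0 -0.003 0;1 0 0 0 0;1 0 0 0 0"

```text
t: 9.05
eef_pos: [621.5, 107.5, 211.6]
tool_rot: [0.995, 0.1, 0.001, 0.0]
ft_force: [-0.5, -0.2, -0.7]
gripper_width: 53.9
```

apply_moves --series "1 0 0 -0.002 0;1 0 0 -0.002 0;1 0 0 0 0"

```text
t: 9.35
eef_pos: [621.5, 107.3, 207.4]
tool_rot: [0.995, 0.1, 0.0, 0.0]
ft_force: [-1.1, -0.7, 4.6]
gripper_width: 54.2
```

```bash
python3 z.py scene 620 108 30 j4.png
```

```text
crop origin 285 145 scale 5
```

View pics/j4.png

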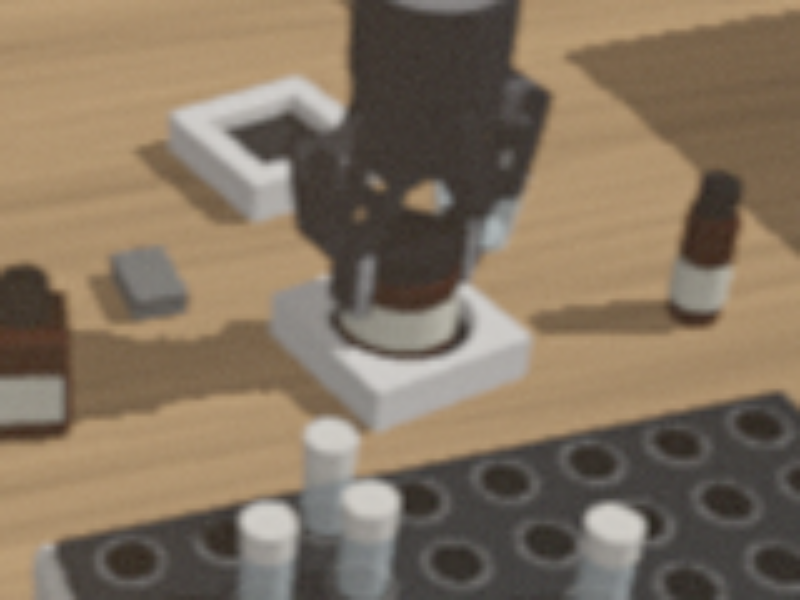

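apply_moves --series "0 0 0 0 0;-1 0 0 0 0;-1 0 0 0 0;-1 0 0 0.01 0;-1 0 0 0.03 0;-1 0 0 0.03 0;-1 0 0 0.03 0;-1 0 0.02 0 0;-1 0 0.03 0 0;-1 0 0.03 0 0"

```text
t: 10.4
eef_pos: [621.4, 187.7, 307.9]
tool_rot: [0.995, 0.099, 0.001, 0.0]
ft_force: [-0.8, 0.9, -0.0]
gripper_width: 85.7
```

apply_moves --series "-1 0.005 0.03 0 0;-1 0.005 0.03 0 0;-1 0.003 0.015 0 0;-1 0 0.008 0 0;-1 0 0 0 0;-1 0 0 0 0"

```text
t: 11.0
eef_pos: [634.7, 268.8, 306.8]
tool_rot: [0.995, 0.099, 0.0, 0.001]
ft_force: [0.5, -0.6, 0.1]
gripper_width: 85.0
```

```bash
python3 z.py scene 620 108 30 j5.png; python3 -c "
from h import *
for n in CI:
    grab_frame(n)
    for k,z in(('jar',12),('vial',0)):
        L=models.cut_out(n,k)
        if L: print(k,n,round(L[0]['p'],2),L[0]['bbox'],np.round(fit(k,{n:L[0]['mask']},z),2))
o=r.get_obs();print(np.round(o['joint_positions'],2))
"
```

```text
crop origin 285 145 scale 5
jar scene 0.92 [352.2, 190.5, 24.7, 26.3] [6.1630e+02 1.0899e+02 2.0000e-01 8.8000e-01]
vial scene 0.55 [417.1, 179.3, 17.9, 32.2] [ 6.3425e+02  2.7051e+02 -5.6000e-01  9.3000e-01]
jar top 0.63 [257.0, 152.7, 27.7, 27.0] [6.1893e+02 1.0781e+02 1.1000e-01 9.4000e-01]
vial top 0.27 [390.2, 188.0, 24.6, 29.9] [ 5.3448e+02 -1.9170e+02  1.6000e-01  4.9000e-01]
[-0.01  0.63 -0.69  1.36  0.4   1.29 -2.08]
```

View pics/j5.png

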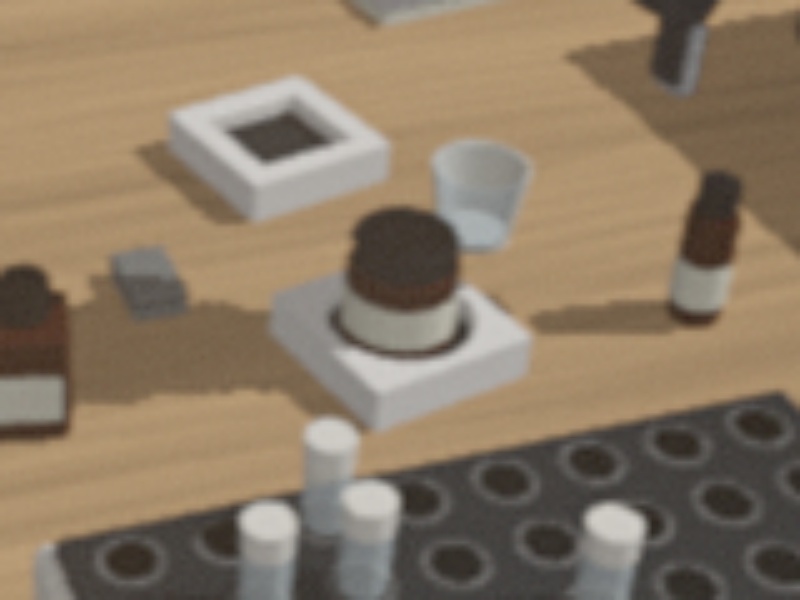

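apply_moves --series "-1 0 0.002 -0.02 0;-1 0 0 -0.03 0;-1 0 0 -0.03 0;-1 0 0 -0.018 0;-1 0 0 -0.008 0;-1 0 0 0 0;1 0 0 0 0;1 0 0 0 0;1 0 0 0 0;1 0 0 0 0"

```text
t: 12.35
eef_pos: [634.5, 272.3, 201.5]
tool_rot: [0.995, 0.1, 0.001, -0.0]
ft_force: [0.2, 0.8, 0.4]
gripper_width: 28.4
```

apply_moves --series "1 0 0 0 0;1 0 0 0 0;1 0 0 0 0;1 0 0 0 0"

```text
t: 12.75
eef_pos: [634.5, 272.3, 201.5]
tool_rot: [0.995, 0.1, 0.001, -0.0]
ft_force: [0.7, -2.0, 5.6]
gripper_width: 26.9
```

```bash
python3 z.py scene 634 270 40 v1.png
```

```text
crop origin 345 134 scale 5
```

View pics/v1.png

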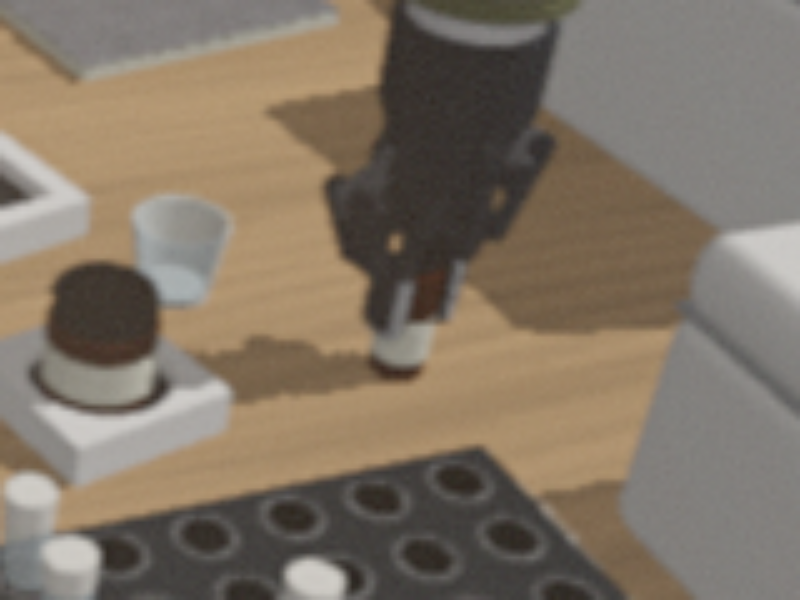

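apply_moves --series "1 0 0 0.015 0;1 0 0 0.03 0;1 0 0 0.04 0;1 0 -0.015 0.035 0;1 0 -0.03 0 0;1 -0.002 -0.04 0 0;1 -0.002 -0.04 0 0;1 -0.002 -0.04 0 0;1 -0.002 -0.04 0 0;1 -0.002 -0.04 0 0"

```text
t: 13.8
eef_pos: [623.9, 25.8, 321.6]
tool_rot: [0.995, 0.1, 0.0, 0.0]
ft_force: [0.9, 0.1, 0.3]
gripper_width: 26.8
```

apply_moves --series "1 -0.002 -0.04 0 0;1 0 -0.04 0 0;1 0 -0.04 0 0;1 0 -0.04 0 0;1 0 -0.04 0 0;1 0 -0.04 0 0;1 0 -0.03 0 0;1 0 -0.02 0 0;1 0 0 0 0;1 0 0 0 0"

```text
t: 14.8
eef_pos: [622.5, -261.7, 321.0]
tool_rot: [0.995, 0.1, 0.0, -0.0]
ft_force: [0.3, 1.1, -0.8]
gripper_width: 26.8
```

apply_moves --series "1 -0.001 -0.003 -0.02 0;1 0 0 -0.03 0;1 0 0 -0.025 0;1 0 0 -0.01 0;1 0 0 0 0"

```text
t: 15.3
eef_pos: [621.3, -264.1, 234.7]
tool_rot: [0.995, 0.101, -0.001, -0.001]
ft_force: [-1.0, -0.3, 0.1]
gripper_width: 26.5
```

```bash
python3 z.py scene 622 -265 40 v2.png
```

```text
crop origin 129 170 scale 5
```

View pics/v2.png

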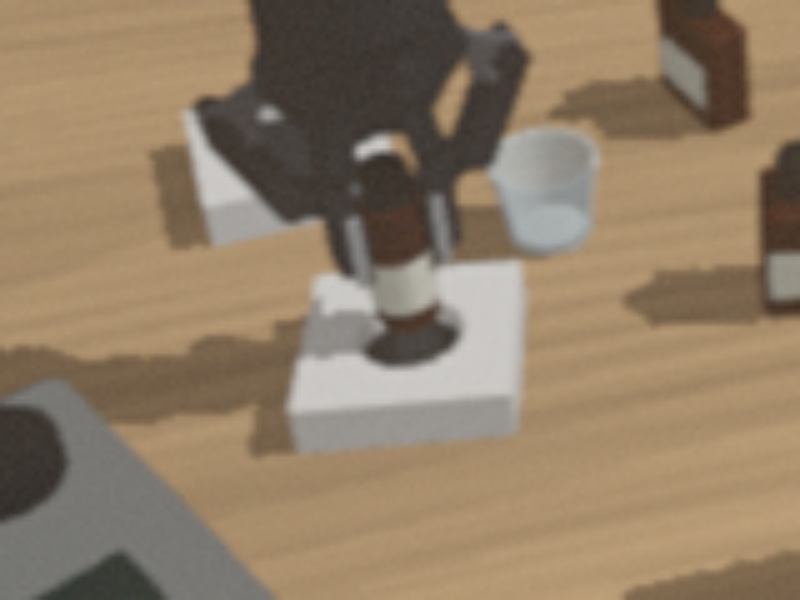

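apply_moves --series "1 0 0 -0.008 0;1 0 0 -0.006 0;1 0 0 -0.004 0;1 0 0 -0.002 0;1 0 0 0 0;1 0 0 0 0"

```text
t: 15.95
eef_pos: [621.3, -265.7, 215.9]
tool_rot: [0.995, 0.1, 0.0, 0.0]
ft_force: [-0.5, -0.3, -0.6]
gripper_width: 26.6
```

apply_moves --series "1 0 0 -0.002 0;1 0 0 -0.002 0;1 0 0 0 0"

```text
t: 16.25
eef_pos: [621.6, -265.7, 213.5]
tool_rot: [0.995, 0.1, 0.0, 0.0]
ft_force: [-4.1, 1.0, 12.2]
gripper_width: 26.7
```

```bash
python3 z.py scene 622 -265 40 v3.png
```

```text
crop origin 129 170 scale 5
```

View pics/v3.png

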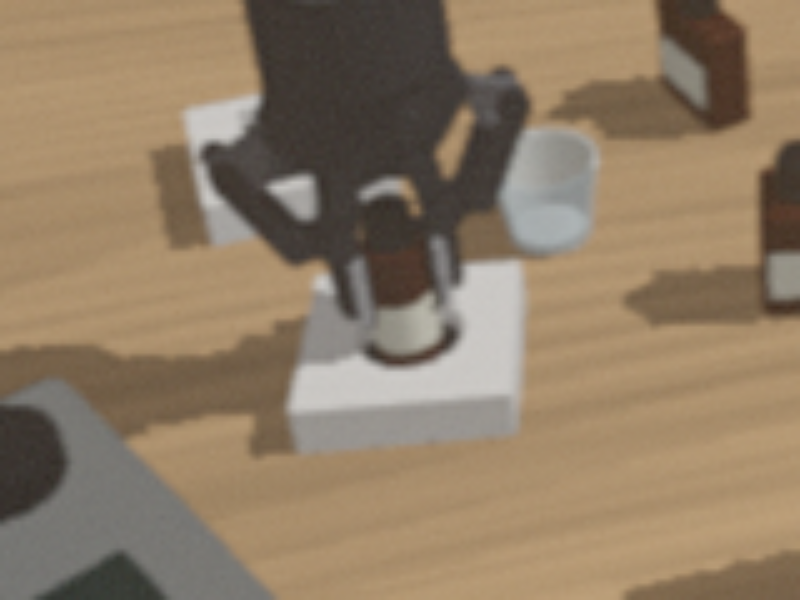

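apply_moves --series "1 0 0 0.001 0;0.2 0 0 0 0;-0.1 0 0 0 0;-0.1 0 0 0 0;-0.1 0 0 0.01 0;-0.1 0 0 0.03 0;-0.1 0 0 0.03 0;-1 0 0 0.04 0;-1 0 0.02 0 -0.05;-1 0 0.04 0 -0.1"

```text
t: 17.3
eef_pos: [621.1, -208.7, 324.7]
tool_rot: [1.0, 0.021, 0.001, 0.001]
ft_force: [-0.6, 1.4, 0.1]
gripper_width: 85.3
```

```bash
python3 z.py scene 622 -265 40 v4.png; python3 -c "
from h import *
for n in CI:
    grab_frame(n)
    for k,z in(('square_bottle',0),('vial',12)):
        L=models.cut_out(n,k)
        if L: print(k,n,round(L[0]['p'],2),L[0]['bbox'],np.round(fit(k,{n:L[0]['mask']},z),2))
"
```

```text
crop origin 129 170 scale 5
square_bottle scene 0.55 [278.0, 198.2, 22.3, 31.8] [ 6.1333e+02 -8.2540e+01 -1.9000e-01  9.4000e-01]
square_bottle top 0.64 [342.6, 157.9, 24.3, 24.8] [613.47 -82.03   1.32   0.92]
vial top 0.51 [427.9, 155.9, 22.5, 21.7] [ 6.2028e+02 -2.6533e+02  8.0000e-02  9.0000e-01]
```

View pics/v4.png

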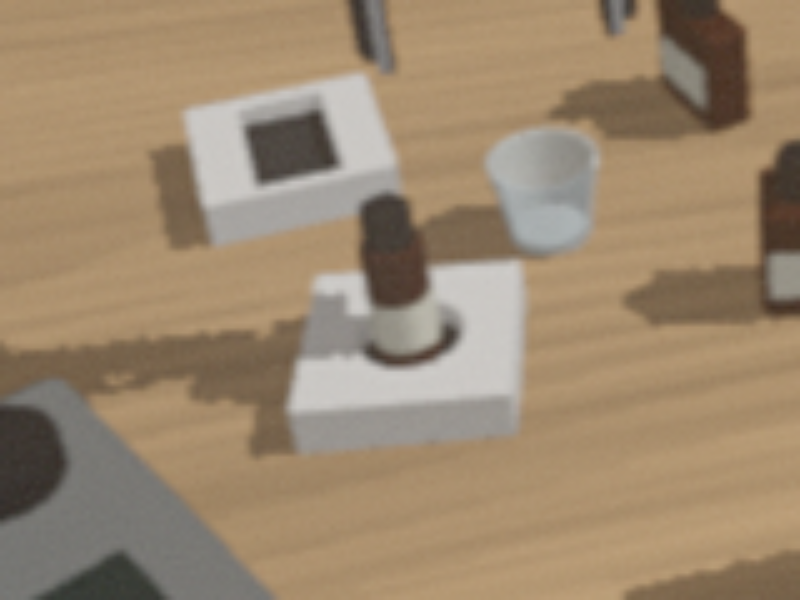

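apply_moves --series "-1 -0.002 0.03 0 -0.08;-1 -0.002 0.04 0 -0.1;-1 -0.002 0.03 0 -0.1;-1 -0.002 0.02 0 -0.01;-1 0 0.004 0 0;-1 0 0 0 0;-1 0 0 0 0"

```text
t: 18.35
eef_pos: [613.4, -83.9, 322.5]
tool_rot: [0.993, -0.121, -0.0, 0.0]
ft_force: [-0.1, -0.1, -0.3]
gripper_width: 85.2
```

apply_moves --series "-1 0 0.002 -0.03 0;-1 0 0 -0.035 0;-1 0 0 -0.03 0;-1 0 0 -0.018 0;-1 0 0 -0.008 0;-1 0 0 0 0;1 0 0 0 0;1 0 0 0 0;1 0 0 0 0;1 0 0 0 0"

```text
t: 19.35
eef_pos: [613.8, -79.8, 203.0]
tool_rot: [0.993, -0.12, 0.001, 0.0]
ft_force: [-0.3, -1.1, 7.4]
gripper_width: 40.9
```

apply_moves --series "1 0 0 0 0;1 0 0 0 0;1 0 0 0 0"

```text
t: 19.65
eef_pos: [613.8, -79.8, 203.0]
tool_rot: [0.993, -0.12, 0.001, 0.0]
ft_force: [-0.4, -0.1, 6.1]
gripper_width: 41.2
```

```bash
python3 z.py scene 613 -82 40 s1.png
```

```text
crop origin 209 153 scale 5
```

View pics/s1.png

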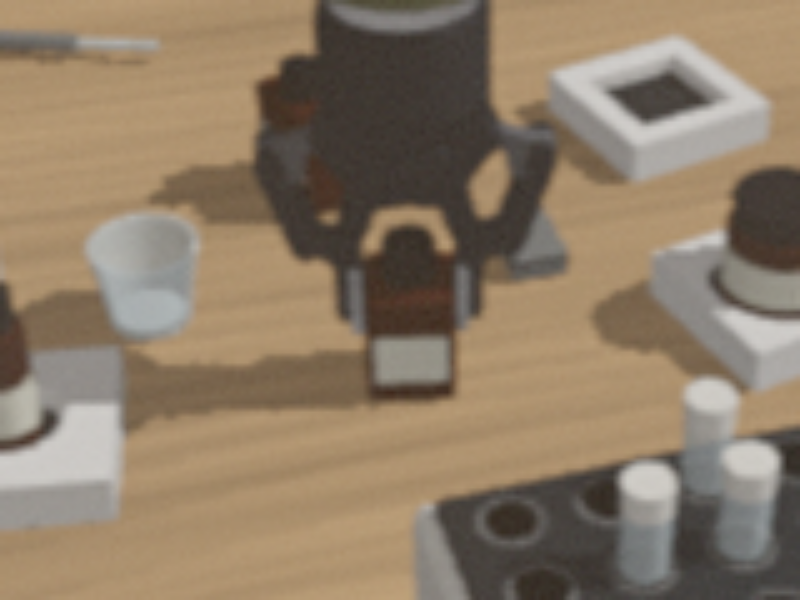

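apply_moves --series "1 0 0 0.015 0;1 0 0 0.03 0;1 0 0 0.035 0;1 -0.01 0.012 0.03 0.03;1 -0.02 0.022 0 0.07;1 -0.03 0.032 0 0.08;1 -0.03 0.032 0 0.08;1 -0.03 0.032 0 0.08;1 -0.03 0.032 0 0.08;1 -0.02 0.022 0 0.04"

```text
t: 20.7
eef_pos: [441.1, 106.6, 312.4]
tool_rot: [0.994, 0.112, 0.0, 0.001]
ft_force: [0.6, 0.7, -0.3]
gripper_width: 41.2
```

apply_moves --series "1 -0.01 0.012 0 0.017;1 0 0 0 0;1 0 0 0 0"

```text
t: 21.0
eef_pos: [433.9, 115.7, 312.2]
tool_rot: [0.993, 0.117, 0.001, 0.0]
ft_force: [0.4, 0.1, -1.6]
gripper_width: 41.0
```

Floor contact is expected near 215.

apply_moves --series "1 0 0 -0.03 0;1 0 0 -0.03 0;1 0 0 -0.015 0;1 0 0 0 0;1 0 0 0 0"

```text
t: 21.5
eef_pos: [434.1, 115.7, 237.1]
tool_rot: [0.993, 0.117, -0.0, -0.0]
ft_force: [1.0, 0.4, -0.1]
gripper_width: 41.1
```

```bash
python3 z.py scene 433 116 40 s2.png;python3 z.py top 433 116 40 s2t.png
```

```text
crop origin 261 105 scale 5
crop origin 183 187 scale 5
```

View pics/s2.png

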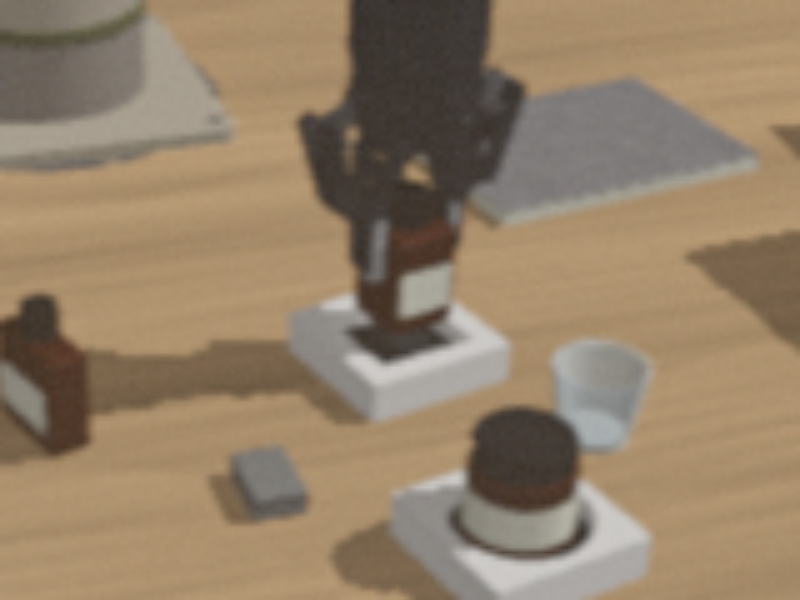

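apply_moves --series "1 -0.001 0 -0.008 0;1 0 0 -0.006 0;1 0 0 -0.004 0;1 0 0 -0.002 0;1 0 0 -0.002 0;1 0 0 0 0;1 0 0 0 0"

```text
t: 22.3
eef_pos: [432.4, 116.4, 215.0]
tool_rot: [0.993, 0.118, 0.0, 0.0]
ft_force: [-2.3, 0.6, 3.0]
gripper_width: 41.2
```

apply_moves --series "1 0 0 -0.001 0;1 0 0 0 0"

```text
t: 22.5
eef_pos: [432.4, 116.6, 214.9]
tool_rot: [0.993, 0.118, -0.0, 0.0]
ft_force: [-9.0, -2.7, 22.8]
gripper_width: 41.1
```

```bash
python3 z.py scene 433 116 40 s3.png
```

```text
crop origin 261 105 scale 5
```

View pics/s3.png

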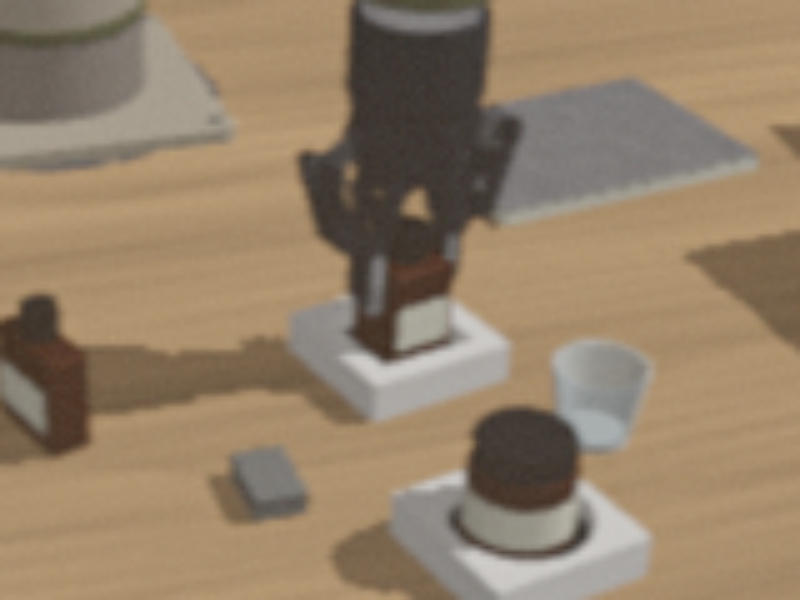

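apply_moves --series "1 0 0 0.001 0;1 0 0 0 0;0 0 0 0 0;-0.5 0 0 0 0;-0.5 0 0 0 0;-0.5 0 0 0.01 0;-0.5 0 0 0.03 0;-0.5 0 0 0.03 0;-1 0 0 0.03 0;-1 0 -0.02 0 0.03"

```text
t: 23.55
eef_pos: [433.2, 98.8, 319.2]
tool_rot: [0.991, 0.135, 0.003, -0.0]
ft_force: [0.1, -0.4, 0.0]
gripper_width: 85.5
```

apply_moves --series "-1 0.002 -0.04 0 0.02;-1 0.002 -0.04 0 0.02;-1 0.002 -0.04 0 0;-1 0.002 -0.04 0 0;-1 0.001 -0.02 0 0;-1 0 -0.01 0 0;-1 0 0 0 0;-1 0 0 0 0"

```text
t: 24.35
eef_pos: [441.4, -92.4, 315.0]
tool_rot: [0.988, 0.153, 0.0, -0.0]
ft_force: [-0.3, -0.1, 0.1]
gripper_width: 85.2
```

```bash
python3 z.py scene 433 116 40 s4.png; python3 -c "
from h import *
for n in CI:
    im=grab_frame(n); cv2.imwrite('pics/x_'+n+'.png',im[:,:,::-1])
    for k,z in(('flat_bottle',0),('square_bottle',12)):
        L=models.cut_out(n,k)
        if L: print(k,n,round(L[0]['p'],2),L[0]['bbox'],np.round(fit(k,{n:L[0]['mask']},z),2))
"
```

```text
crop origin 261 105 scale 5
flat_bottle scene 0.88 [265.0, 165.9, 15.3, 29.3] [ 4.4427e+02 -9.4460e+01  2.6000e-01  9.1000e-01]
square_bottle scene 0.58 [331.1, 147.2, 19.1, 26.3] [431.98 115.39   1.48   0.88]
square_bottle top 0.92 [249.9, 236.0, 26.8, 22.5] [4.3258e+02 1.1657e+02 2.3000e-01 9.3000e-01]
```

View pics/s4.png

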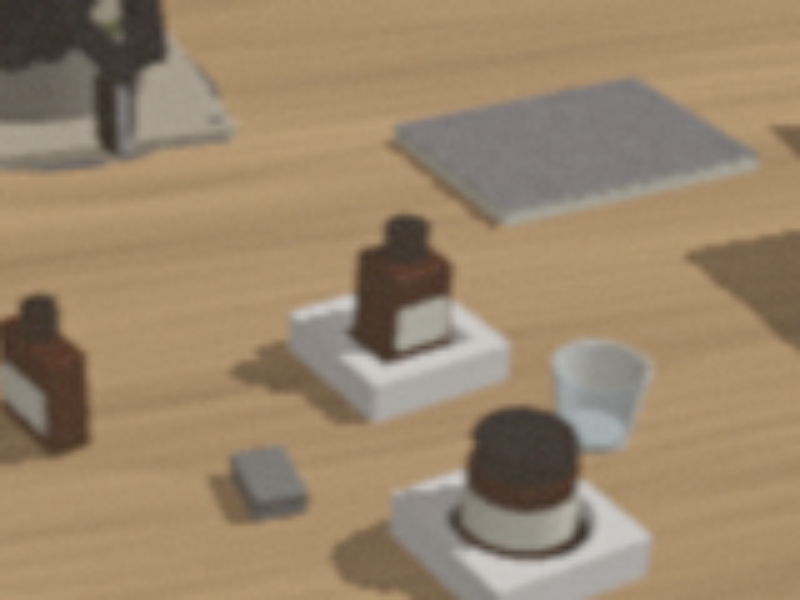

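apply_moves --series "-1 0.001 -0.002 -0.03 -0.01;-1 0 0 -0.035 0;-1 0 0 -0.03 0;-1 0 0 -0.012 0;-1 0 0 -0.006 0;-1 0 0 0 0"

```text
t: 25.3
eef_pos: [442.5, -95.6, 202.0]
tool_rot: [0.989, 0.148, 0.0, -0.0]
ft_force: [-1.2, -0.6, -0.8]
gripper_width: 85.4
```

apply_moves --series "1 0 0 0 0;1 0 0 0 0;1 0 0 0 0;1 0 0 0 0;1 0 0 0 0;1 0 0 0 0;1 0 0 0 0;1 0 0 0 0"

```text
t: 26.1
eef_pos: [442.5, -95.8, 202.3]
tool_rot: [0.989, 0.148, 0.0, 0.0]
ft_force: [-2.0, 0.2, 7.5]
gripper_width: 25.1
```

```bash
python3 z.py scene 443 -94 40 f1.png
```

```text
crop origin 189 117 scale 5
```

View pics/f1.png

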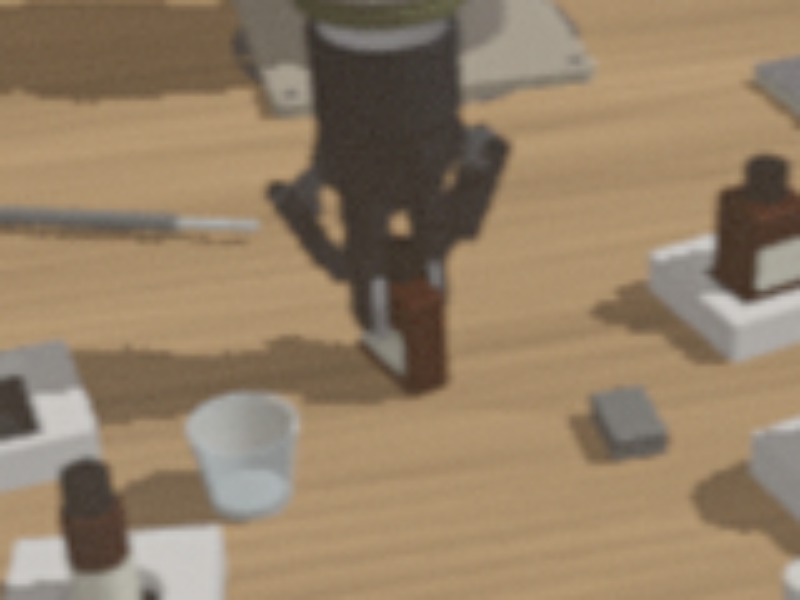

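apply_moves --series "1 0 0 0.015 0;1 0 0 0.03 0;1 0 0 0.035 0;1 0 -0.015 0.03 -0.02;1 0.001 -0.03 0 -0.04;1 0.001 -0.04 0 -0.05;1 0.001 -0.04 0 -0.04;1 0.001 -0.04 0 -0.027;1 0.001 -0.03 0 0;1 0 -0.015 0 0"

```text
t: 27.15
eef_pos: [446.5, -308.5, 311.2]
tool_rot: [0.998, 0.058, -0.0, 0.0]
ft_force: [0.3, 0.2, -1.2]
gripper_width: 25.0
```

apply_moves --series "1 0 -0.005 0 0;1 0 0 0 0;1 0 0 0 0"

```text
t: 27.45
eef_pos: [447.7, -309.1, 311.8]
tool_rot: [0.998, 0.061, 0.0, -0.0]
ft_force: [1.0, -0.1, -2.1]
gripper_width: 25.3
```

apply_moves --series "1 0.001 -0.001 -0.03 0;1 0 0 -0.03 0;1 0 0 -0.015 0;1 0 0 0 0;1 0 0 0 0"

```text
t: 27.95
eef_pos: [448.8, -311.3, 237.7]
tool_rot: [0.998, 0.06, 0.0, 0.0]
ft_force: [-0.4, 0.5, -1.4]
gripper_width: 25.1
```

```bash
python3 z.py scene 448 -310 40 f2.png
```

```text
crop origin 105 131 scale 5
```

View pics/f2.png

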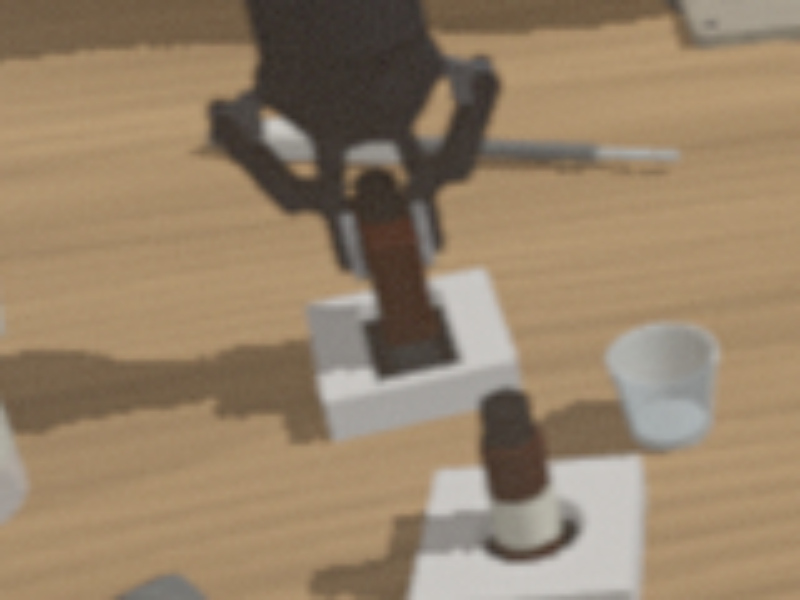

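Aligned over the oblong recess. Contact is expected near 214, so I'll lower about 22 mm.

apply_moves --series "1 0 0 -0.008 0;1 0 0 -0.006 0;1 0 0 -0.004 0;1 0 0 -0.003 0;1 0 0 -0.001 0;1 0 0 0 0;1 0 0 0 0"

```text
t: 28.7
eef_pos: [448.4, -311.8, 214.9]
tool_rot: [0.998, 0.06, 0.0, 0.0]
ft_force: [0.7, -0.8, -2.5]
gripper_width: 25.7
```

apply_moves --series "1 0 0 -0.001 0;1 0 0 -0.001 0;1 0 0 0 0;1 0 0 0 0"

```text
t: 29.1
eef_pos: [448.5, -311.7, 214.3]
tool_rot: [0.998, 0.06, 0.0, 0.0]
ft_force: [-6.2, 4.5, 15.3]
gripper_width: 25.7
```

```bash
python3 z.py scene 448 -310 40 f3.png
```

```text
crop origin 105 131 scale 5
```

View pics/f3.png

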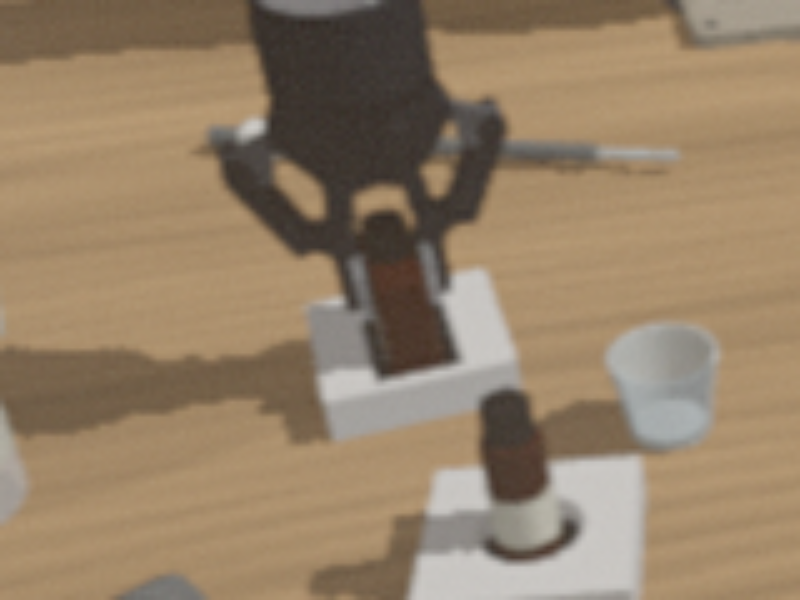

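apply_moves --series "1 0 0 0.001 0;1 0 0 0 0;0.2 0 0 0 0;0 0 0 0 0;0 0 0 0 0;0 0 0 0.01 0;0 0 0 0.03 0;0 0 0 0.03 0;-1 0 0 0.04 0;-1 0 0 0.03 0"

```text
t: 30.15
eef_pos: [448.4, -311.5, 356.8]
tool_rot: [0.998, 0.06, 0.001, 0.001]
ft_force: [0.4, -0.3, -0.7]
gripper_width: 70.2
```

apply_moves --series "-1 -0.02 -0.03 0.02 0;-1 -0.02 -0.04 0 0;-1 -0.02 -0.04 0 0;-1 -0.02 -0.04 0 0;-1 -0.01 -0.03 0 0;-1 0 0 0 0;-1 0 0 0 0"

```text
t: 30.85
eef_pos: [358.2, -491.8, 374.0]
tool_rot: [0.998, 0.059, 0.0, -0.0]
ft_force: [0.3, 0.1, 0.3]
gripper_width: 85.2
```

```bash
python3 z.py scene 448 -310 40 f4.png; python3 -c "
from h import *
for n in CI:
    im=grab_frame(n); cv2.imwrite('pics/end_'+n+'.png',im[:,:,::-1])
    for k,z in(('jar',12),('vial',12),('square_bottle',12),('flat_bottle',12),('cup_a',0)):
        for d in models.cut_out(n,k):
            print(k,n,round(d['p'],2),d['bbox'],np.round(fit(k,{n:d['mask']},z),2))
"
```

```text
crop origin 105 131 scale 5
jar scene 0.86 [354.3, 185.7, 20.6, 31.9] [6.1795e+02 1.0825e+02 6.0000e-02 9.1000e-01]
jar scene 0.6 [177.6, 171.2, 16.0, 35.4] [ 4.3991e+02 -3.1080e+02  2.1000e-01  5.2000e-01]
vial scene 0.67 [204.7, 208.2, 15.9, 36.7] [ 6.1915e+02 -2.6616e+02 -1.4000e-01  8.8000e-01]
vial scene 0.34 [357.4, 186.1, 18.4, 31.0] [6.3017e+02 1.0295e+02 2.9000e-01 5.4000e-01]
square_bottle scene 0.77 [330.5, 147.4, 21.2, 28.0] [431.53 117.42   0.95   0.84]
flat_bottle scene 0.87 [177.7, 174.1, 14.3, 34.3] [ 441.57 -311.95    3.23    0.85]
cup_a scene 0.68 [229.2, 199.7, 20.2, 21.7] [ 5.3492e+02 -1.9225e+02  1.0000e-01  9.3000e-01]
cup_a scene 0.53 [368.9, 172.6, 23.0, 21.8] [5.3446e+02 1.9245e+02 1.3000e-01 8.9000e-01]
jar top 0.75 [256.0, 154.4, 25.8, 24.7] [6.2078e+02 1.0920e+02 1.3000e-01 9.3000e-01]
jar top 0.44 [433.2, 228.0, 43.4, 38.4] [ 4.2572e+02 -2.8322e+02  1.6000e-01  3.5000e-01]
jar top 0.17 [392.1, 190.1, 23.5, 26.3] [ 5.2943e+02 -1.8740e+02  1.1000e-01  7.2000e-01]
vial top 0.73 [426.9, 155.5, 21.1, 20.2] [ 6.2113e+02 -2.6591e+02 -1.3000e-01  8.2000e-01]
square_bottle top 0.69 [251.0, 236.7, 25.1, 23.6] [4.3254e+02 1.1660e+02 2.3000e-01 9.1000e-01]
square_bottle top 0.2 [410.3, 144.7, 45.6, 51.2] [ 5.9781e+02 -2.3364e+02  1.4300e+00  3.3000e-01]
flat_bottle top 0.9 [448.7, 226.5, 23.9, 30.6] [ 4.4922e+02 -3.1066e+02  9.0000e-02  9.2000e-01]
cup_a top 0.79 [219.6, 186.4, 21.5, 28.6] [5.3281e+02 1.9387e+02 1.0000e-02 9.1000e-01]
cup_a top 0.78 [391.9, 191.2, 25.1, 26.2] [ 5.3392e+02 -1.9217e+02  1.0000e-01  9.7000e-01]
```

View pics/f4.png

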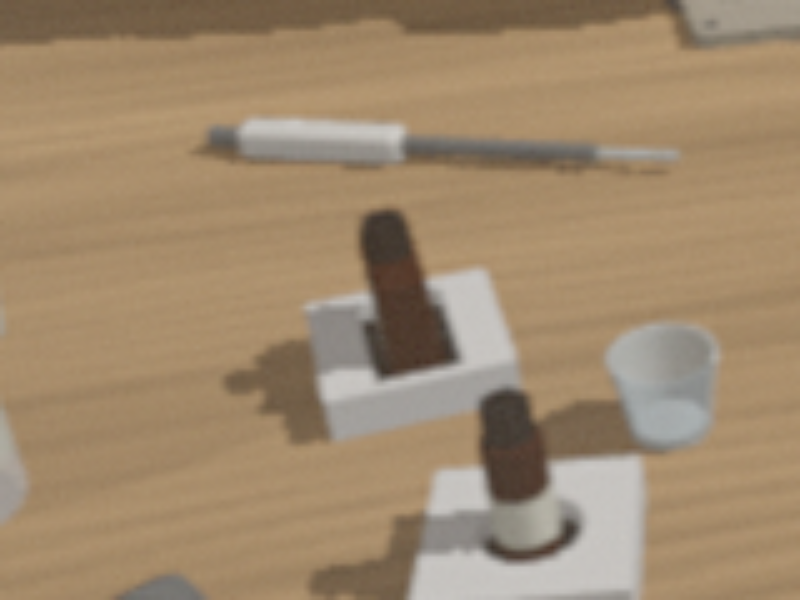

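View pics/end_top.png

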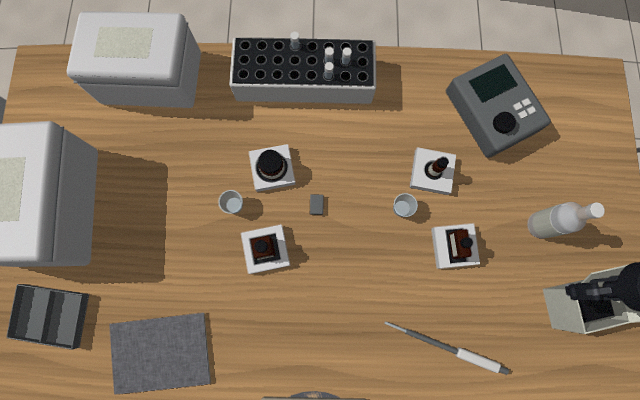

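The final pictures show all four containers upright in their stands, and both cups within about 2 mm of where they started. The arm is clear and reads about 0 N.

```bash
python3 -c "
from cell import r
o=r.get_obs(); print(o['t'],o['ft_force'],abs(o['qd']).max()); print(r.hand_in())"
```

```text
31.5 [-0.34335822 -0.3806669  -0.0867171 ] 0.0035509724946115417
the job is handed in; nothing more can be done
None
```

All four containers are in their matching stands, placed in the order jar, vial, square bottle, flat bottle. I handed the job in at 31.5 s.

- **Set down:** each container was lowered until it touched the recess floor, 12 mm higher than its table contact to within about 1 mm, and only then released. The highest contact force I read was about 23 N, on the square bottle.
- **Extra step:** the first grip on the jar was too low to clear the stand rim. I set it back down and regripped it about 12 mm higher before moving it.
- **Last checks:** the final top view shows all four upright in their recesses. Their fitted centres are within about 2 mm of the stand centres. The arm was still and clear of everything, reading about 0 N.
- **Cups:** both were found within about 2 mm of where they started, which is the measuring error.
- **Disagreement:** in the scene camera the flat bottle fitted about 7 mm off in x. I put this down to the stand rim hiding its lower part, because the top view and the contact height both showed it seated. The networks also gave a few wrong detections, which I left out because they fitted poorly.

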